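Shim the tube block on the shaker and lock its cam

TASK

Find by trying which of the three spacer plates is the thickest that still goes into the gap beside the tube block on the shaker, and leave that one standing in the gap, fully down on the deck. Then turn the cam lever until it clamps that plate snugly, without forcing it: with the right plate it comes tight before the lever stands square to the plate (60 degrees from its rest; a small pip on the deck marks this). Leave the other two plates standing upright on the counter, and do not push about the two specimen cups and the vial.

Things in the scene. Friction and masses are not known exactly. Their poses are not given: they have to be found in the camera images.
- slot (a point): Mid-length of the gap, at deck level, in the jaw face. x along the gap, y across it away from the jaw, z up. Jaw: two steel pillars, x 18 to 30 mm either side, y -12 to 0, 32 mm high, the cam between them. The tube block's parallel face stands at y = the gap: 11.5 to 19.2 mm, not given, find it by touch. End stops (20 mm high) at x = +-34 mm leave a plate 4 mm of play each way.
- shaker: White tube shaker, 160 (x) x 210 (y) mm, fixed, aluminium deck 60 mm above the counter; origin under its centre, directly below the slot point, same axes. On the deck beyond the gap is bolted the tube block: aluminium, 64 (x) x 62 (y) mm, 32 mm high, with tube caps to 41 mm from 23 mm behind its face.
- lever (a joint): Cam lever angle, rad: 0 at rest, growing anticlockwise seen from above, to 1.6. Pivot upright at x 0, y -14.2 mm of the slot frame. Steel arm 34 to 41 mm above the deck; it points 210 degrees + angle from the slot's x axis (towards y). Turns freely with 2 to 6 N at the knob; stays where left. As it clamps, the push at the knob rises by about 0.25 N per newton on the plate.
- knob (a point): Centre of the top of the upright round black knob on the lever's end, 60 mm from the pivot: 16 mm across, its top 79 mm above the deck, free from 41 mm up.
- cam: Lever and cam as one part. The eccentric steel disc under the arm: radius 16 mm, 10 to 30 mm above the deck; origin on the pivot at deck level, turns with the lever. Its nose is at slot y = 1.8 + 6 sin(lever angle - 30 degrees) mm: 1.2 mm behind the jaw face at rest, 4.8 mm past it at 60 degrees (1.047 rad).
- plate10: Spacer plate, bare aluminium, 10 mm thick (along its y), 60 mm wide (x), 75 mm tall (z), 122 g, lower edges rounded by 2.5 mm, 1 small dimple in the top edge. Origin: centre of the underside. At the start it stands upright on the counter. The plates are alike but for thickness (10, 13, 16 mm) and the dimples (1, 2, 3).
- plate13: Spacer plate, bare aluminium, 13 mm thick (along its y), 60 mm wide (x), 75 mm tall (z), 158 g, lower edges rounded by 2.5 mm, 2 small dimples in the top edge. Origin: centre of the underside. At the start it stands upright on the counter. The plates are alike but for thickness (10, 13, 16 mm) and the dimples (1, 2, 3).
- plate16: Spacer plate, bare aluminium, 16 mm thick (along its y), 60 mm wide (x), 75 mm tall (z), 194 g, lower edges rounded by 2.5 mm, 3 small dimples in the top edge. Origin: centre of the underside. At the start it stands upright on the counter. The plates are alike but for thickness (10, 13, 16 mm) and the dimples (1, 2, 3).
- cup_a: Specimen cup with a screw lid, 48 mm across, 46 mm tall, loose, among the plates; origin at the centre of the underside. Not to be disturbed.
- cup_b: A second such cup, beyond the shaker's right corner. Not to be disturbed.
- vial: Small capped jar, 30 mm across, 55 mm tall, loose, in front of the shaker. Not to be disturbed.

How it is judged:
At the end, for the whole second after the job is handed in: One plate stands in the gap (within 8 mm of its middle, underside within 4 mm of the deck, upright within 0.1 rad), pressed by the cam with over 4 N, the lever below 60 degrees (only the right plate allows this); the other two stand upright on the counter (value of joint lever below 1.047 rad and ((x of plate10 in the frame of slot between -0.008 and 0.008 m and y of plate10 in the frame of slot between 0 and 0.022 m and z of plate10 in the frame of slot between -0.003 and 0.004 m and angle between plate10's own z axis and vertical below 0.1 rad and contact force between cam and plate10 above 4 N and linear speed of plate10 below 0.02 m/s and height (world z) of plate13 between -0.005 and 0.012 m and angle between each of plate13, plate16's own z axis and vertical below 0.15 rad and height (world z) of plate16 between -0.005 and 0.012 m) or (x of plate13 in the frame of slot between -0.008 and 0.008 m and y of plate13 in the frame of slot between 0 and 0.022 m and z of plate13 in the frame of slot between -0.003 and 0.004 m and angle between plate13's own z axis and vertical below 0.1 rad and contact force between cam and plate13 above 4 N and linear speed of plate13 below 0.02 m/s and height (world z) of plate10 between -0.005 and 0.012 m and angle between each of plate10, plate16's own z axis and vertical below 0.15 rad and height (world z) of plate16 between -0.005 and 0.012 m) or (x of plate16 in the frame of slot between -0.008 and 0.008 m and y of plate16 in the frame of slot between 0 and 0.022 m and z of plate16 in the frame of slot between -0.003 and 0.004 m and angle between plate16's own z axis and vertical below 0.1 rad and contact force between cam and plate16 above 4 N and linear speed of plate16 below 0.02 m/s and height (world z) of plate10 between -0.005 and 0.012 m and angle between each of plate10, plate13's own z axis and vertical below 0.15 rad and height (world z) of plate13 between -0.005 and 0.012 m))); the robot touches nothing.
It fails at once if the cam is forced: it presses on a plate with more than 80 N (contact force between cam and plate10 above 80 N or contact force between cam and plate13 above 80 N or contact force between cam and plate16 above 80 N).
It fails at once if a specimen cup or the vial is pushed by more than 30 mm or tipped over (distance of any of cup_a, cup_b, vial from where it was at the start of the episode above 0.03 m or angle between any of cup_a, cup_b, vial's own z axis and vertical above 0.6 rad).
It also fails if it takes over 72 s, if anything falls off the work surface, if the arm or the gripper's body presses on something with over 40 N, if the wrist force passes 120 N, or if a joint passes its speed limit or range.

ROBOT

A 6-joint arm with a two-finger parallel gripper is mounted at the origin on the work surface. World frame = base frame: x ahead of the robot, y to its left, z up, the work surface at z = 0. Lengths are in m, angles in rad, forces in N, time in s.
With the tool pointing down it reaches from about 0.225 to 0.875 m from the base axis. Payload 3.4 kg.
Tool frame: the origin (TCP) lies on the centre line of the jaws, within the pads' length; the fingertips stand 22 mm ahead of it and the grasp point (between the pads) lies 3 mm ahead of it; z points along the fingers, y is the line along which they close (so a half turn about z gives the same grasp; the last joint's range is limited). The gripper opens to 85 mm and grips with 20 to 120 N. Pads are 22 mm wide; open, the fingers measure 114 mm over their backs; the gripper's body (76 mm by 85 mm) begins 54 mm behind the grasp point. The pads swing forward as they close: fully open they stand 13 mm farther back than shut.
Start: joints at [1.226, 0.276, 1.505, -0, 1.361, -0.121], TCP at [0.128, 0.561, 0.253] pointing down, gripper open.
Joint ranges: [-2.89, 2.89], [-0.75, 2.08], [0.22, 2.7], [-1.18, 4.32], [0.11, 2.71], [-2.7, 2.7]. Speed limits (rad/s): [2.57, 2.57, 3.14, 3.14, 3.14, 3.14].

INTERFACE

Orientations are given as a unit quaternion [w, x, y, z].
In Python, from rig import manip gives the robot as it stands.
- The arm moves only by the shell command python3 steer.py 'ROWS' [OPENING] [FORCE]. ROWS is rows parted by semicolons, their numbers by spaces, 1 to 5 of them, each of 4 numbers: dx, dy, dz in m, then a turn about the tool's z in rad; each row shifts and turns the commanded pose from where the row before left it, along the tool's axes as they then stand; what a row does not reach is not made up. A row lasts 1/12 s, in which the tool goes at most 0.0417 m and 0.125 rad, less where a joint would pass 70% of its speed; a pose out of reach is approached as far as the arm can. OPENING is the finger opening in m, set as the command begins (- or left out keeps the last). The fingers move at their own pace and stop on an object; FORCE is the grip in N (left out, the last holds). Time passes only in rows, so rows that do not move let the fingers close. It prints the time, the measured TCP pose, the force, the opening and the grip force at its end.
- manip.get_state(): the state, without advancing time (a new reading comes with each control period).
- manip.get_image(name): name is "side" or "top"; returns a dict with "img" (384x512x3 uint8, red, green, blue), "camera_matrix" (3x3 intrinsics, pixels), "T" (4x4, takes a point from camera to world coordinates). Camera axes: x right, y down, z forward; pixel columns grow to the right and rows downward; lengths in m; the calibration is good to about 2 mm. A picture is of the moment at which its call begins. There is no depth.
- manip.sign_off(): hands the job in; it is judged then, once.
The state is a dict: "clock": time; "qpos": joint angles; "qd": joint speeds; "effort": joint torques, N m; "position": TCP position; "ee_rot": TCP orientation; "contact_force": force on the tool from outside, world axes, zero at the start; "moment": the same for the moment, N m; "width": finger opening in m; "gripper_force": force on a finger pad.
Only numpy, scipy, OpenCV 4.12 (cv2) and the standard library are available. Lean on these libraries where they do the work, as an engineer would, in place of code of your own. Each camera call takes 0.05 s, during which the arm holds its last target. There are 200 camera calls.

## Working session

There is one attempt and no reset: what is moved stays moved. The work goes in short steps, Python scripts to look and compute and a shell command to move; the robot and the scene stay as the last step left them, time stands still between calls to the robot, and variables do not carry over. Pictures are saved under pics/ and viewed, at most 10 in all, crops included, and the job is handed in when it is done.

```bash
ls; mkdir -p pics; python3 - <<'E'
from rig import manip
import cv2,numpy as np
np.set_printoptions(precision=4,suppress=True)
for n in("side","top"):
    d=manip.get_image(n);cv2.imwrite(f"pics/{n}0.png",d["img"][:,:,::-1]);print(n,d["camera_matrix"],d["T"])
    np.savez(f"{n}0.npz",**d)
print(manip.get_state())
E
```

```text
pics
rig.py
steer.py
side [[431.0012   0.     248.923 ]
 [  0.     431.0012 187.5062]
 [  0.       0.       1.    ]] [[-0.9958 -0.0563  0.0717  0.46  ]
 [-0.091   0.5695 -0.8169  0.7316]
 [ 0.0051 -0.8201 -0.5722  0.6603]
 [ 0.      0.      0.      1.    ]]
top [[358.5899   0.     253.974 ]
 [  0.     358.5899 191.5895]
 [  0.       0.       1.    ]] [[ 0.1572 -0.9662  0.2044  0.3698]
 [-0.9876 -0.1531  0.0356 -0.0626]
 [-0.0031 -0.2075 -0.9782  0.9182]
 [ 0.      0.      0.      1.    ]]
{'clock': 0.1, 'qpos': array([ 1.226 ,  0.2765,  1.506 ,  0.    ,  1.3607, -0.121 ]), 'qd': array([ 0.0013, -0.0014, -0.0011,  0.0001,  0.0012,  0.0009]), 'effort': array([  0.0005, -41.7711, -24.6401,  -0.0003,   0.0058,   0.    ]), 'position': array([0.1275, 0.5602, 0.2525]), 'ee_rot': array([-0.0002,  0.1117,  0.9937, -0.0008]), 'contact_force': array([0.8933, 0.5947, 0.1643]), 'moment': array([0.0246, 0.021 , 0.0676]), 'gripper_force': 0.0, 'width': 0.08559730214863556}
```
View pics/side0.png

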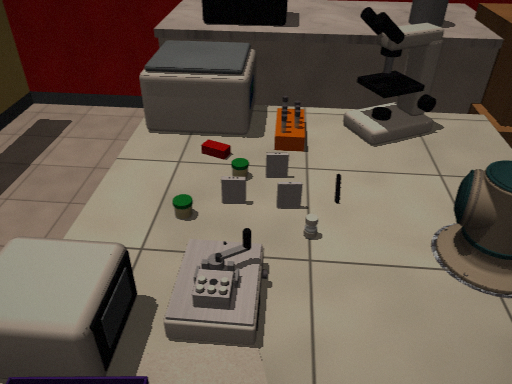

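View pics/top0.png

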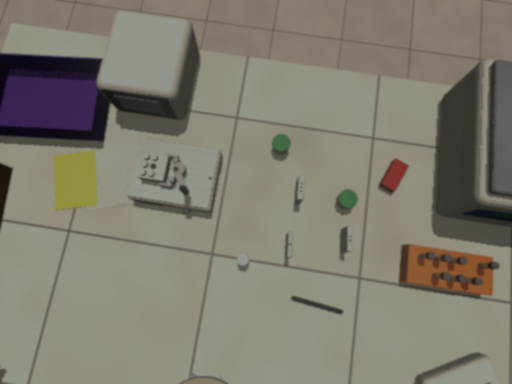

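Side view: shaker at about (218,285), knob (247,236), plates at (234,190), (278,165) and (289,195), cups at (183,205) and (240,168), vial at (311,226). Top view: plates at (300,188), (290,244) and (348,239), shaker at (175,177). Next I'll look at enlarged crops.

```bash
python3 - <<'E'
import cv2
a=cv2.imread("pics/side0.png")[140:350,155:335];b=cv2.imread("pics/top0.png")[125:275,120:370]
cv2.imwrite("pics/sc.png",cv2.resize(a*1,None,fx=2.85,fy=2.85,interpolation=cv2.INTER_CUBIC))
cv2.imwrite("pics/tc.png",cv2.resize(b,None,fx=3.2,fy=3.2,interpolation=cv2.INTER_CUBIC))
E
```

View pics/sc.png

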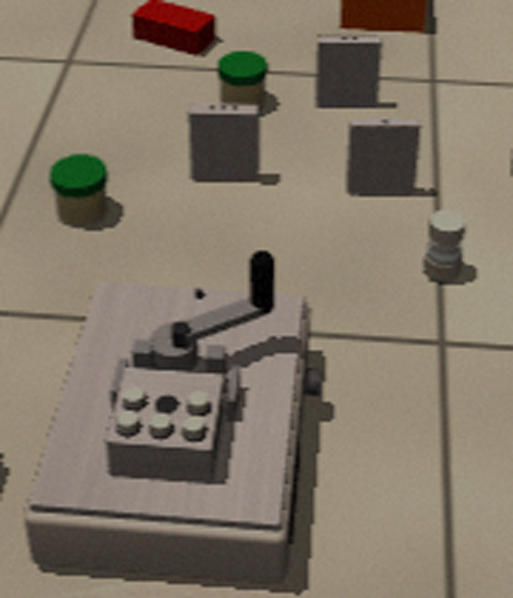

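View pics/tc.png

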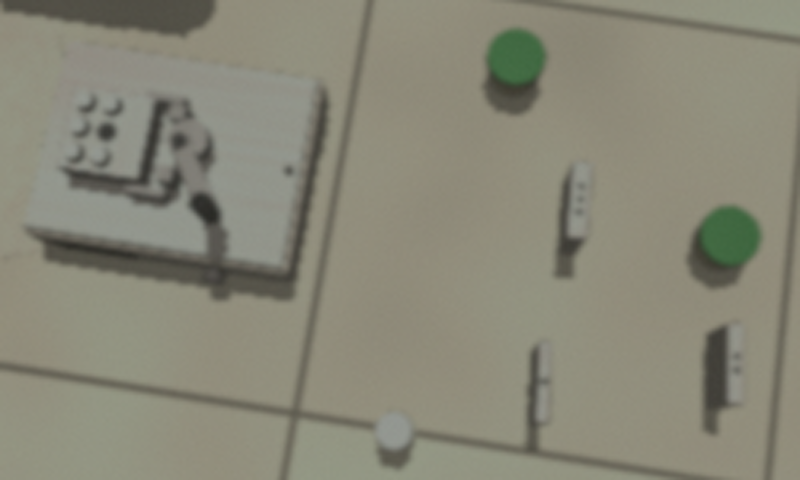

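```bash
cat > h.py <<'E'
import numpy as np,cv2
np.set_printoptions(precision=4,suppress=True)
def ray(d,uv):
    uv=np.atleast_2d(uv).astype(float);K=d["camera_matrix"];T=d["T"]
    p=np.c_[(uv-K[:2,2])/[K[0,0],K[1,1]],np.ones(len(uv))]
    return T[:3,3],p@T[:3,:3].T
def onz(d,uv,z):
    o,r=ray(d,uv);return o+r*((z-o[2])/r[:,2])[:,None]
def tri(d1,u1,d2,u2):
    o1,r1=ray(d1,u1);o2,r2=ray(d2,u2);r1=r1[0];r2=r2[0]
    s=np.linalg.lstsq(np.c_[r1,-r2],o2-o1,rcond=None)[0]
    a=o1+s[0]*r1;b=o2+s[1]*r2;return (a+b)/2,np.linalg.norm(a-b)
def proj(d,P):
    T=d["T"];q=(np.atleast_2d(P)-T[:3,3])@T[:3,:3];return (q/q[:,2:])@d["camera_matrix"][:2].T
E
python3 - <<'E'
from h import *
s=dict(np.load("side0.npz"));t=dict(np.load("top0.npz"))
for n,d,(x0,y0,x1,y1) in(("side",s,(155,140,335,350)),("top",t,(120,125,370,275))):
    lab=cv2.cvtColor(d["img"],cv2.COLOR_RGB2LAB)[y0:y1,x0:x1]
    b=lab[:,:,2].astype(int);L=lab[:,:,0]
    print(n,np.percentile(b,[1,5,20,50,80,99]))
    out=np.clip((b-118)*9,0,255).astype(np.uint8)
    cv2.imwrite(f"pics/{n}b.png",cv2.resize(out,None,fx=2.4 if n=="side" else 2,fy=2.4 if n=="side" else 2))
a=cv2.imread("pics/sideb.png");b=cv2.imread("pics/topb.png")
o=np.zeros((max(a.shape[0],b.shape[0]+0),a.shape[1]+0,3),np.uint8)
h=np.zeros((504,940,3),np.uint8);h[:a.shape[0],:a.shape[1]]=a;h[:b.shape[0],440:440+b.shape[1]]=b
cv2.imwrite("pics/b.png",cv2.resize(h,(800,429)))
E
```

```text
side [129. 131. 134. 140. 141. 154.]
top [131. 132. 135. 138. 138. 145.]
```

View pics/b.png

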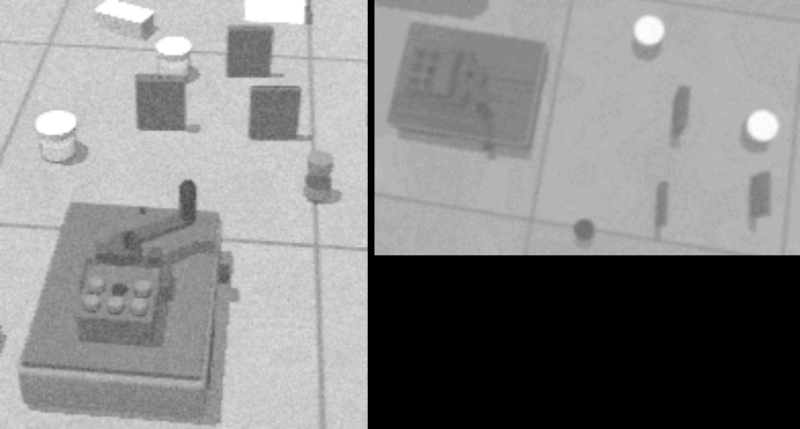

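The plates and the shaker stand out clearly in Lab b, with the faces dark against the counter. I'll extract their contours.

```bash
cat > meas.py <<'E'
from h import *
s=dict(np.load("side0.npz"));t=dict(np.load("top0.npz"))
F=8
def up(d,box):
    x0,y0,x1,y1=box;c=cv2.cvtColor(d["img"][y0:y1,x0:x1],cv2.COLOR_RGB2LAB)
    c=cv2.resize(c,None,fx=F,fy=F,interpolation=cv2.INTER_CUBIC);return cv2.GaussianBlur(c,(0,0),F*0.5)
def quad(m,box):
    cs=cv2.findContours(m.astype(np.uint8),0,1)[0];c=max(cs,key=cv2.contourArea)
    r=cv2.minAreaRect(c);p=cv2.boxPoints(r)
    return (p+0.5)/F-0.5+box[:2],r,c
P={10:((275,176,308,212),(282,228,298,262)),13:((263,147,293,183),(340,220,357,256)),16:((218,171,250,209),(290,170,309,207))}
for k,(bs,bt) in P.items():
    a=up(t,bt);m=(a[:,:,2]<136)&(a[:,:,0]>(np.percentile(a[:,:,0],50)))
    m=(a[:,:,0]>150)&(a[:,:,2]<137) if 0 else m
    q,r,c=quad(m,bt);w=onz(t,q,0.075)[:,:2]
    e=[np.linalg.norm(w[i]-w[(i+1)%4]) for i in range(4)];i=int(np.argmax(e));v=w[(i+1)%4]-w[i]
    ang=np.degrees(np.arctan2(v[1],v[0]));print(k,"top: centre",w.mean(0),"sizes",np.array(e),"ang",(ang+90)%180-90, "px",q.mean(0))
    a=up(s,bs);m=(a[:,:,2]<134)
    cs=max(cv2.findContours(m.astype(np.uint8),0,1)[0],key=cv2.contourArea)
    h=cv2.approxPolyDP(cs,0.04*cv2.arcLength(cs,True),True)[:,0];h=(h+.5)/F-.5+bs[:2]
    print("  side poly",h.tolist())
# shaker deck
for n,d,box in(("top",t,(120,130,230,220)),("side",s,(160,230,280,350))):
    a=up(d,box);m=(a[:,:,2]<134) if n=="top" else (a[:,:,2]<137)
    cs=max(cv2.findContours(m.astype(np.uint8),0,1)[0],key=cv2.contourArea)
    h=cv2.approxPolyDP(cs,0.02*cv2.arcLength(cs,True),True)[:,0];print(n,"shaker",((h+.5)/F-.5+box[:2]).tolist())
    cv2.imwrite(f"pics/m_{n}.png",cv2.resize(a[:,:,0],None,fx=.5,fy=.5))
E
python3 meas.py
```

```text
10 top: centre [ 0.4205 -0.135 ] sizes [0.0029 0.0181 0.0029 0.0181] ang 7.849906997717682 px [289.3125 250.625 ]
  side poly [[299.9375, 182.1875], [278.6875, 182.3125], [277.5625, 207.1875], [300.0625, 207.1875]]
13 top: centre [ 0.4906 -0.2699] sizes [0.0094 0.0197 0.0094 0.0197] ang 5.787630184955532 px [350.3125 229.875 ]
  side poly [[267.4375, 153.6875], [266.1875, 176.5625], [286.9375, 176.6875], [287.5625, 154.0625]]
16 top: centre [ 0.5966 -0.1409] sizes [0.0133 0.0088 0.0133 0.0088] ang 2.9123414777850485 px [301.6707 178.2642]
  side poly [[247.4375, 175.8125], [221.8125, 176.9375], [222.4375, 202.1875], [245.4375, 202.5625]]
top shaker [[141.6875, 140.9375], [128.0625, 195.3125], [209.1875, 214.0625], [218.4375, 150.8125]]
side shaker [[250.4375, 229.5625], [189.1875, 239.1875], [164.4375, 317.9375], [253.5625, 328.3125], [164.3125, 321.8125], [169.3125, 339.8125], [262.4375, 346.1875], [271.5625, 285.1875]]
```

```bash
python3 - <<'E'
from h import *
t=dict(np.load("top0.npz"))
g=cv2.cvtColor(t["img"],cv2.COLOR_RGB2LAB)[:,:,0]
for k,(x0,y0,x1,y1) in {16:(292,172,310,204),10:(284,229,298,262),13:(340,222,357,256)}.items():
    print(k,x0,y0);print(g[y0:y1:3,x0:x1])
q={16:[(574,160),(592,162),(584,242),(567,238)],10:[(541,341),(551,342),(548,424),(536,422)],13:[(731,321),(744,322),(741,405),(727,403)]}
for k,c in q.items():
    w=onz(t,(np.array(c)+.5)/3.2-.5+[120,125],.075)[:,:2];print(k,w.mean(0),np.linalg.norm(np.roll(w,-1,0)-w,axis=1),np.degrees(np.arctan2(*((w[0]+w[1]-w[2]-w[3])[::-1]))))
E
```

```text
16 292 172
[[152 151 152 151 151 151 151 151 150 151 150 149 149 149 148 150 149 149]
 [152 152 152 152 152 149 145 146 147 148 144 145 148 149 149 148 149 149]
 [152 151 153 151 144 130 124 138 152 154 156 152 146 144 148 149 149 150]
 [152 152 149 137 112  98 118 141 150 149 150 150 144 142 146 151 151 151]
 [152 152 144 121  91  90 122 145 147 140 140 144 143 143 149 150 151 151]
 [151 148 136 109  85  95 127 144 137 127 136 144 145 146 151 151 151 150]
 [152 147 127  97  83 105 132 140 133 131 141 144 146 150 151 151 150 151]
 [151 144 121  89  87 119 144 153 153 152 151 144 142 148 150 151 151 152]
 [152 143 122  89  89 121 146 154 155 153 148 141 142 148 151 152 151 150]
 [150 139 114  83  75  87  99 104 107 110 122 134 146 151 150 151 152 151]
 [148 131 101  77  67  66  68  73  94 122 142 151 152 152 152 151 151 151]]
10 284 229
[[153 153 153 154 153 154 153 154 152 153 153 153 154 153]
 [153 153 145 137 135 142 146 146 149 152 152 154 153 152]
 [147 130 100  93 119 143 149 146 146 150 155 152 152 153]
 [147 123  92  90 122 145 150 146 146 150 152 152 152 153]
 [146 121  92  9
[... 770 characters left out ...]
 73  69  71  69  70  86 117 137 137 134 138 144 148 149 151 151]
 [ 97  75  69  67  70  70  88 116 132 125 119 131 142 147 150 151 150]
 [ 93  74  68  70  70  71  88 121 147 153 153 150 147 146 149 150 150]
 [ 95  73  70  69  70  71  87 119 144 153 153 150 147 146 149 150 150]
 [ 93  72  70  68  68  72  88 119 142 152 151 149 146 146 148 150 150]
 [ 96  79  77  79  87  99 111 119 129 136 138 142 145 149 150 151 151]
 [104  93  92 104 126 144 150 150 151 151 150 151 150 149 149 150 149]]
16 [ 0.5742 -0.1414] [0.0137 0.0622 0.013  0.0606] 2.2194933984020127
10 [ 0.4356 -0.1337] [0.0074 0.0593 0.0088 0.0587] 5.029645717191409
13 [ 0.4716 -0.2701] [0.0095 0.0606 0.0102 0.0599] 3.4507385353020448
```

```bash
python3 - <<'E'
from h import *
s=dict(np.load("side0.npz"));t=dict(np.load("top0.npz"))
S={10:[(299.9,182.2),(278.7,182.3),(277.6,207.2),(300.1,207.2)],13:[(287.6,154.1),(267.4,153.7),(266.2,176.6),(286.9,176.7)],16:[(245.4,176),(221.8,176.9),(222.4,202.2),(245.4,202.6)]}
q={16:[(574,160),(592,162),(584,242),(567,238)],10:[(541,341),(551,342),(548,424),(536,422)],13:[(731,321),(744,322),(741,405),(727,403)]}
for k,c in S.items():
    c=np.array(c);b=onz(s,c[2:],0);u=onz(s,c[:2],.075)
    f=lambda v:np.degrees(np.arctan2(*v[:2][::-1]))
    print(k,"bottom front mid",b.mean(0)[:2],"w",np.linalg.norm(b[0]-b[1]),"ang",f(b[0]-b[1]),"| top back mid",u.mean(0)[:2],"ang",f(u[1]-u[0]))
    p=(np.array(q[k])+.5)/3.2-.5+[120,125]
    print("   tri back-top",tri(t,p[1:3].mean(0),s,c[:2].mean(0)))
# shaker: deck corners picked in side crop (2.85x) and top crop
T=(np.array([(62,45),(322,78),(288,268),(28,228)])+.5)/3.2-.5+[120,125]   # +x+y, +x-y, -x-y, -x+y 
Sd=(np.array([(34,510),(103,284),(306,297),(285,526)])+.5)/2.85-.5+[155,140]
for n,d,c in(("top",t,T),("side",s,Sd)):
    w=onz(d,c,.06)[:,:2];print(n,"shaker",w.mean(0),w.tolist(),np.linalg.norm(np.roll(w,-1,0)-w,axis=1))
    v=w[0]+w[3]-w[1]-w[2];v2=w[0]+w[1]-w[2]-w[3];print("y axis ang",np.degrees(np.arctan2(v[1],v[0])),"x ang",np.degrees(np.arctan2(v2[1],v2[0])))
for i in range(4):print(tri(t,T[i],s,Sd[i]))
cv=lambda u,f,o:(np.array(u)+.5)/f-.5+o
print("knob",tri(t,cv((203,203),3.2,[120,125]),s,cv((262,257),2.85,[155,140])))
print("pip",tri(t,cv((289,171),3.2,[120,125]),s,cv((200,295),2.85,[155,140])))
print("pivot",tri(t,cv((181,139),3.2,[120,125]),s,cv((180,326),2.85,[155,140])))
for n,a,b in(("cupa",(729,236),(243,66)),("cupb",(516,57),(79,173)),("vial",(393,431),(448,219))):print(n,tri(t,cv(a,3.2,[120,125]),s,cv(b,2.85,[155,140])))
for i,(a,b) in enumerate([((157,95),(223,375)),((145,183),(113,370))][:0]):pass
E
```

```text
10 bottom front mid [ 0.4349 -0.1347] w 0.05662200678026284 ang 5.604655630198809 | top back mid [ 0.4382 -0.1357] ang 6.1341647707512585
   tri back-top (array([ 0.4369, -0.1381,  0.0732]), np.float64(0.002501908805363732))
13 bottom front mid [ 0.4711 -0.2711] w 0.05753313567083065 ang 5.1648514068917475 | top back mid [ 0.4716 -0.2678] ang 3.48712139624724
   tri back-top (array([ 0.4719, -0.2763,  0.0701]), np.float64(0.0005379365259294541))
16 bottom front mid [ 0.5748 -0.1412] w 0.0586956065528 ang 3.9555608790686487 | top back mid [ 0.5752 -0.1476] ang 9.631650711171243
   tri back-top (array([ 0.5747, -0.1482,  0.0745]), np.float64(0.0012848140131063177))
top shaker [0.566  0.1711] [[0.638575181493073, 0.2770636762294203], [0.643737824828385, 0.06928633022008618], [0.4911647274334951, 0.06810793171521326], [0.4904583868787764, 0.26986547123664484]] [0.2078 0.1526 0.2018 0.1483]
y axis ang 90.82104114078132 x ang 1.595730157993539
side shaker [0.564  0.1733] [[0.638580460737199, 0.27460419950287474], [0.6380405207341874, 0.07350480545050198], [0.49005027162750103, 0.0731264136
[... 168 characters left out ...]
]), np.float64(3.6883393402690394e-05))
(array([0.6417, 0.0696, 0.0573]), np.float64(0.005503652669659183))
(array([0.491 , 0.0687, 0.0561]), np.float64(0.0014651602768322594))
(array([0.49  , 0.2705, 0.0584]), np.float64(0.0013678352414385714))
knob (array([0.5166, 0.1232, 0.1378]), np.float64(0.0012381319379307404))
pip (array([0.5655, 0.0808, 0.0621]), np.float64(0.0005616084160672252))
pivot (array([0.5672, 0.1568, 0.1039]), np.float64(0.00012253453173071514))
cupa (array([ 0.572 , -0.2626,  0.044 ]), np.float64(0.0005247128751084913))
cupb (array([ 0.6906, -0.0788,  0.044 ]), np.float64(0.00020035571106834485))
vial (array([ 0.3847, -0.0303,  0.0573]), np.float64(0.0013971437002765227))
```

```bash
python3 - <<'E'
import cv2,numpy as np
a=cv2.imread("pics/side0.png")[230:350,160:275];b=cv2.imread("pics/top0.png")[130:225,122:228]
a=cv2.resize(a,None,fx=4.6,fy=4.6,interpolation=cv2.INTER_CUBIC)
b=cv2.resize(b,None,fx=6,fy=6,interpolation=cv2.INTER_CUBIC)
o=cv2.convertScaleAbs(b,alpha=1.4,beta=-20);cv2.imwrite("pics/sh_t.png",o);print(a.shape,b.shape)
E
```

```text
(552, 529, 3) (570, 636, 3)
```

View pics/sh_t.png

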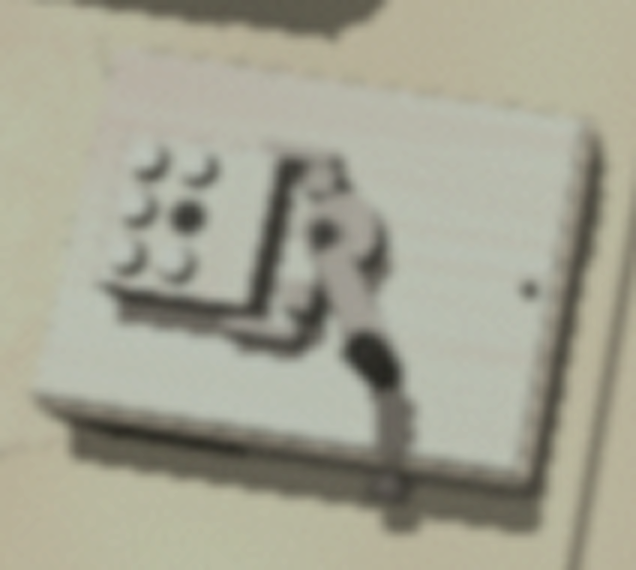

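Top crop of the shaker: block face edge runs from (278,155) to (250,312), pillar tops are at about (320,180) and (298,300), knob top (368,350), pivot cap (322,232), pip (530,290). Next: yaw from these.

```bash
python3 - <<'E'
from h import *
t=dict(np.load("top0.npz"));s=dict(np.load("side0.npz"))
cv=lambda u:(np.array(u)+.5)/6-.5+[122,130]
L={"blockface":((250,312),(278,155),.092),"block -x side":((250,312),(107,285),.092),"deck -x":((522,470),(42,392),.06),"deck +x":((590,122),(115,52),.06),"deck -y":((522,470),(590,122),.06),"deck +y":((42,392),(115,52),.06),"pillars":((298,300),(320,180),.092)}
for n,(a,b,z) in L.items():
    w=onz(t,[cv(a),cv(b)],z)[:,:2];v=w[1]-w[0];print(n,w.tolist(),np.linalg.norm(v),np.degrees(np.arctan2(v[1],v[0])))
# side: block top-back(face) edge and pillars, from 2.85 crop
c2=lambda u:(np.array(u)+.5)/2.85-.5+[155,140]
L={"block front top":((213,447),(108,440),.092),"face edge":((226,376),(121,369),.092),"pillar tops":((217,352),(143,346),.092)}
for n,(a,b,z) in L.items():
    w=onz(s,[c2(a),c2(b)],z)[:,:2];v=w[1]-w[0];print(n,w.tolist(),np.linalg.norm(v),np.degrees(np.arctan2(v[1],v[0])))
print(manip if 0 else "")
E
```

```text
blockface [[0.5327116921113935, 0.18370424013092668], [0.5979454646932676, 0.1861418934092292]] 0.06527930176379716 2.1400309202322663
block -x side [[0.5327116921113935, 0.18370424013092668], [0.5346164262074434, 0.24202986262756662]] 0.058356715565538876 88.12956211956345
deck -x [[0.49193861815187245, 0.07089686438371268], [0.4929339426910976, 0.27000227626733075]] 0.1991078996732264 89.71358176670391
deck +x [[0.6413013158605567, 0.06977918135557767], [0.6404763809657503, 0.27304485767455045]] 0.20326735027295967 90.23252833044421
deck -y [[0.49193861815187245, 0.07089686438371268], [0.6413013158605567, 0.06977918135557767]] 0.1493668794685327 -0.4287370680813895
deck +y [[0.4929339426910976, 0.27000227626733075], [0.6404763809657503, 0.27304485767455045]] 0.1475738065974083 1.18137107252616
pillars [[0.5404661506901512, 0.1659525110010699], [0.5903287437386235, 0.16736028479631934]] 0.049882461973885656 1.6172058231115736
block front top [[0.534705465570801, 0.24427444904031803], [0.5977116618461678, 0.24493595327070228]] 0.06300966875755541 0.6015282661595818
face edge [[0.5338942384792172, 0.18641553200600514], [0.6010017465635311, 0.18678365227555993]] 0.0671085177441665 0.31429458263547294
pillar tops [[0.5422027801699252, 0.16595546220064927], [0.5906785116585258, 0.16517544242384685]] 0.04848200670565431 -0.9218630270888778
```

Yaw of the shaker is about 0.5°, with the slot near (0.566, 0.1715). The block face at y≈0.185–0.187 suggests 13 mm as the first plate to try. Moving over plate13.

```bash
cat > go.py <<'E'
# work out the tool-axes distance to a world target (x y z yYawDeg)
import sys;from rig import manip;from h import *
from scipy.spatial.transform import Rotation as R
s=manip.get_state();w,x,y,z=s["ee_rot"];M=R.from_quat([x,y,z,w]).as_matrix()
ya=np.degrees(np.arctan2(M[1,1],M[0,1]));print("t",round(s["clock"],2),"pos",s["position"],"yaw",round(ya,2),"F",s["contact_force"],"w",round(s["width"],4),"q6",s["qpos"][5])
if len(sys.argv)>3:
    p=np.array(list(map(float,sys.argv[1:4])));print("tool d",M.T@(p-s["position"]))
    if len(sys.argv)>4: print("turn",-np.radians(float(sys.argv[4])-ya))
E
python3 steer.py '0 0 0 -0.1;0 0 0 -0.1;0 0 0 -0.1;-0.0127 -0.0388 0 0;-0.0127 -0.0388 0 0' 0.085 60
for i in 1 2 3; do python3 steer.py '-0.0127 -0.0388 0 0;-0.0127 -0.0388 0 0;-0.0127 -0.0388 0 0;-0.0127 -0.0388 0 0;-0.0127 -0.0388 0 0'|tail -3; done
python3 steer.py '-0.0127 -0.0388 0 0;-0.0127 -0.0388 0 0;-0.0127 -0.0388 0 0;-0.0127 -0.0388 0 0;0 0 0 0'
python3 go.py 0.4715 -0.270 0.068 94.2
```

```text
clock: 0.52
position: [0.1587, 0.4854, 0.2522]
ee_rot: [-0.0, -0.04, 0.999, -0.001]
contact_force: [1.1, 0.5, -0.0]
width: 0.0846
gripper_force: 0.0
contact_force: [1.6, 0.7, 0.4]
width: 0.085
gripper_force: 0.0
contact_force: [1.0, 0.6, -0.3]
width: 0.0852
gripper_force: 0.0
contact_force: [0.3, 1.4, 0.3]
width: 0.0847
gripper_force: 0.0
clock: 2.18
position: [0.4586, -0.2387, 0.2523]
ee_rot: [0.001, -0.036, 0.999, -0.002]
contact_force: [1.1, -0.3, 0.6]
width: 0.0851
gripper_force: 0.0
t 2.18 pos [ 0.4586 -0.2387  0.2523] yaw 94.11 F [ 1.065  -0.2823  0.6014] w 0.0851 q6 -2.2546940772846
tool d [-0.0103 -0.0312  0.1845]
turn -0.0014989443088263498
```

```bash
python3 steer.py '-0.0103 -0.0312 0.01 0;0 0 0.034 0;0 0 0.034 0;0 0 0.034 0;0 0 0.034 0' >/dev/null; python3 steer.py '0 0 0.0385 0;0 0 0 0;0 0 0 0'; python3 go.py .4715 -.270 .068 94.2
```

```text
clock: 2.85
position: [0.4668, -0.2605, 0.0673]
ee_rot: [-0.002, -0.038, 0.999, 0.002]
contact_force: [0.4, -1.2, 0.9]
width: 0.0849
gripper_force: 0.0
t 2.85 pos [ 0.4668 -0.2605  0.0673] yaw 94.37 F [ 0.3794 -1.2485  0.9107] w 0.0849 q6 -2.286450473762883
tool d [-0.004  -0.0098 -0.0008]
turn 0.0029073563200930764
```

```bash
python3 steer.py '0 0 0 0;0 0 0 0;0 0 0 0;0 0 0 0;0 0 0 0' 0.0 60; python3 steer.py '0 0 0 0;0 0 0 0;0 0 0 0'; python3 go.py
```

```text
clock: 3.27
position: [0.4689, -0.2622, 0.0702]
ee_rot: [0.001, -0.038, 0.999, -0.001]
contact_force: [0.0, 0.4, 0.5]
width: 0.025
gripper_force: 0.0
clock: 3.52
position: [0.4696, -0.2637, 0.0704]
ee_rot: [0.002, -0.038, 0.999, -0.002]
contact_force: [-1.2, -3.1, 6.4]
width: 0.0118
gripper_force: 64.2
t 3.52 pos [ 0.4696 -0.2637  0.0704] yaw 94.41 F [-1.1559 -3.0833  6.4417] w 0.0118 q6 -2.286653529141717
```

```bash
python3 steer.py '0 0 -0.034 0;0 0 -0.034 0;0 0 -0.034 0.034;0 0 -0.034 0.034;0 0 -0.03 0'; python3 steer.py '-0.0089 0.0401 0 0;-0.0089 0.0401 0 0;-0.0089 0.0401 0 0;-0.0089 0.0401 0 0;-0.0089 0.0401 0 0' >/dev/null;python3 steer.py '-0.0089 0.0401 0 0;-0.0089 0.0401 0 0;-0.0089 0.0401 0 0;-0.0089 0.0401 0 0;-0.0089 0.0401 0 0' >/dev/null;python3 steer.py '-0.0089 0.0401 0 0;0 0 0 0;0 0 0 0;0 0 0 0;0 0 0 0'; python3 go.py 0.564 0.1785 0.17 90.5
python3 - <<'E'
from h import *;from rig import manip
for n in("side","top"):
    d=manip.get_image(n);np.savez(f"{n}1.npz",**d)
    cv2.imwrite(f"pics/{n}1.png",d["img"][:,:,::-1])
a=cv2.imread("pics/side1.png")[175:345,145:315];b=cv2.imread("pics/top1.png")[110:230,115:235]
cv2.imwrite("pics/c1.png",np.hstack([cv2.resize(a,(400,400),interpolation=2),cv2.resize(b,(400,400),interpolation=2)]))
E
```

```text
clock: 3.93
position: [0.4679, -0.2612, 0.2366]
ee_rot: [0.0, -0.003, 1.0, 0.0]
contact_force: [-0.1, 0.1, -1.8]
width: 0.012
gripper_force: 63.2
clock: 5.18
position: [0.5619, 0.179, 0.2344]
ee_rot: [-0.001, -0.004, 1.0, -0.0]
contact_force: [-0.4, 0.9, -2.4]
width: 0.0121
gripper_force: 63.2
t 5.18 pos [0.5619 0.179  0.2344] yaw 90.42 F [-0.3723  0.8826 -2.4016] w 0.0121 q6 -1.3872875620969463
tool d [-0.0022 -0.0005  0.0644]
turn -0.0014596217135471018
```

View pics/c1.png

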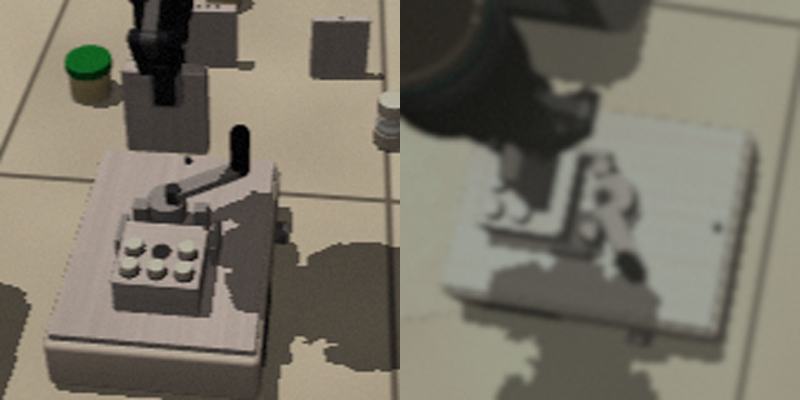

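The plate is held centrally and upright above the slot: bottom corners at about (129,152) and (207,153) in the left half. The plate's top stays clear of everything. Checking its x offset.

```bash
python3 - <<'E'
from h import *
d=dict(np.load("side1.npz"));g=cv2.cvtColor(d["img"],cv2.COLOR_RGB2LAB)
c=lambda u:(np.array(u)+.5)*.425-.5+[145,175]
print("plate bottom",onz(d,[c((129,152)),c((207,153))],.164))
print("plate top",onz(d,[c((123,64)),c((209,67))],.239))
E
python3 steer.py '-0.0022 -0.0005 0.024 0;0 0 0.02 0;0 0 0.014 0;0 0 0 0;0 0 0 0'; python3 go.py 0.566 0.1785 0.165 90.5
```

```text
plate bottom [[0.5923 0.186  0.164 ]
 [0.5356 0.1816 0.164 ]]
plate top [[0.5932 0.1793 0.239 ]
 [0.5336 0.1769 0.239 ]]
clock: 5.7
position: [0.5643, 0.1785, 0.1765]
ee_rot: [-0.001, -0.003, 1.0, -0.0]
contact_force: [-0.0, -0.5, -0.3]
width: 0.012
gripper_force: 63.2
t 5.7 pos [0.5643 0.1785 0.1765] yaw 90.38 F [-0.0436 -0.5079 -0.3463] w 0.012 q6 -1.3885335805914796
tool d [-0.0017 -0.      0.0115]
turn -0.0021722538663055515
```

```bash
for i in 1 2 3; do python3 steer.py '0 0 0.003 0;0 0 0.003 0;0 0 0 0'|grep -E "pos|contact"; done
```

```text
position: [0.565, 0.1795, 0.1713]
contact_force: [-1.2, 1.2, -2.2]
position: [0.5644, 0.1796, 0.1643]
contact_force: [0.5, -1.0, -2.5]
position: [0.565, 0.1797, 0.1619]
contact_force: [-5.5, -0.5, 13.8]
```

```bash
cat > st.py <<'E'
from rig import manip;from h import *
s=manip.get_state();print(s["position"],s["contact_force"],s["moment"])
E
python3 steer.py '0 0 0.001 0;0 0 0 0;0 0 0 0'>/dev/null; python3 st.py; for i in 1 2 3; do python3 steer.py '0 -0.001 0 0;0 0 0 0;0 0 0 0' >/dev/null; python3 st.py; done
```

```text
[0.565  0.1797 0.1618] [-5.3624 -2.1605 17.5452] [-0.2284  0.9874  0.0401]
[0.565  0.1795 0.1618] [-5.0769  0.5555 17.2726] [ 0.1782  0.9469 -0.0222]
[0.565  0.1793 0.1618] [-5.6835  1.9716 17.7027] [0.5919 1.0167 0.0398]
[0.5659 0.1777 0.1596] [-0.7586  1.4155  8.7211] [ 0.3981  0.2554 -0.1895]
```

```bash
for i in 1 2; do python3 steer.py '0 -0.001 0 0;0 0 0 0;0 0 0 0' >/dev/null; python3 st.py; done;  python3 steer.py '0 0 0.002 0;0 0 0 0;0 0 0 0' >/dev/null; python3 st.py
```

```text
[0.5659 0.1774 0.1596] [-1.2181  3.9355  8.7781] [ 0.8478  0.2226 -0.1894]
[0.5659 0.1773 0.1596] [-1.33    5.5782  8.9551] [ 1.2353  0.2448 -0.1758]
[0.5662 0.1773 0.1581] [-1.2643  5.5914 10.7157] [ 1.2318  0.16   -0.3174]
```

```bash
python3 steer.py '0 0.001 0 0;0 0 0.002 0;0 0 0 0' >/dev/null; python3 st.py;  for i in 1 2; do python3 steer.py '0 0 0.002 0;0 0 0 0;0 0 0 0' >/dev/null; python3 st.py; done
```

```text
[0.5664 0.1776 0.1572] [-2.4852  2.7177 15.5334] [ 0.7099  0.5121 -0.3807]
[0.5666 0.1776 0.1564] [-3.697   3.0329 20.5086] [ 0.6474  0.7692 -0.4142]
[0.5668 0.1776 0.1556] [-4.6268  1.3196 27.0639] [ 0.5744  1.0657 -0.4589]
```

```bash
python3 go.py; python3 steer.py '0 0 -0.004 0;0 0 0 0.02;0 0 0 0' >/dev/null; python3 st.py;  for i in 1 2; do python3 steer.py '0 0 0.002 0;0 0 0 0;0 0 0 0' >/dev/null; python3 st.py; done; python3 go.py
```

```text
t 8.95 pos [0.5668 0.1776 0.1556] yaw 90.37 F [-4.6268  1.3196 27.0639] w 0.0115 q6 -1.3940600622352406
[0.5667 0.1775 0.1557] [0.4822 5.7035 8.8093] [ 1.0634 -0.0602  0.3714]
[0.5668 0.1775 0.1557] [-3.2039  4.4862 18.3774] [0.8589 0.4102 0.4441]
[0.5668 0.1776 0.1555] [-4.3529  4.0396 28.1899] [0.7874 1.0308 0.4286]
t 9.7 pos [0.5668 0.1776 0.1555] yaw 89.38 F [-4.3529  4.0396 28.1899] w 0.0121 q6 -1.37610589045096
```

```bash
python3 steer.py '0 0 -0.004 0;0 0.001 -0.002 -0.009;0 0 0 0' >/dev/null; python3 st.py;  for i in 1 2 3 4 5; do python3 steer.py '0 0.001 0 0;0 0 0 0;0 0 0 0' >/dev/null; python3 st.py; done
```

```text
[0.5667 0.1777 0.1557] [4.1336 4.1483 0.1646] [ 0.6928 -0.5786 -0.0331]
[0.5667 0.1778 0.1557] [ 5.2296  1.7083 -1.8043] [ 0.4093 -0.9175  0.0109]
[0.5667 0.178  0.1557] [ 5.414  -0.2302 -0.5708] [ 0.1162 -0.922   0.0635]
[0.5667 0.1782 0.1557] [ 4.7828 -1.484  -0.4429] [-0.2571 -0.9772  0.0375]
[0.5667 0.1784 0.1557] [ 5.1027 -3.1958  0.9228] [-0.6319 -0.9632  0.0429]
[0.5667 0.1786 0.1557] [ 5.9489 -5.6292 -0.3287] [-0.991  -0.9615  0.0479]
```

```bash
cat > snap.py <<'E'
import sys;from h import *;from rig import manip
k=sys.argv[1];o=[]
for n,(x0,y0,x1,y1) in(("side",(165,190,285,310)),("top",(115,110,235,230))):
    d=manip.get_image(n);np.savez(f"{n}{k}.npz",**d);cv2.imwrite(f"pics/{n}{k}.png",d["img"][:,:,::-1]);o.append(cv2.resize(d["img"][y0:y1,x0:x1,::-1],(400,400) if n=="top" else (400,400),interpolation=2))
cv2.imwrite(f"pics/c{k}.png",np.hstack(o))
E
python3 snap.py 2
```

```text
(no output)
```

View pics/c2.png

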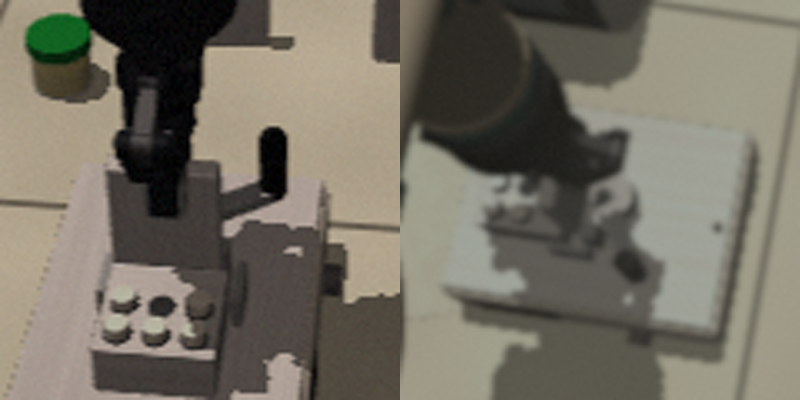

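```bash
python3 - <<'E'
from h import *
for k,pts,f,o,y in((1,[(123,69),(209,71),(129,152),(207,153)],.425,[145,175],.1855),(2,[(108,168),(220,170),(113,260),(224,265)],.3,[165,190],.1845)):
    d=dict(np.load(f"side{k}.npz"));O,r=ray(d,(np.array(pts)+.5)*f-.5+np.array(o))
    print(O+r*((y-O[1])/r[:,1])[:,None])
s=dict(np.load("side2.npz"))
c=s["img"][228:275,188:242,::-1];cv2.imwrite("pics/z2.png",cv2.convertScaleAbs(cv2.resize(c,None,fx=12,fy=12,interpolation=2),alpha=1.6))
E
```

```text
[[0.592  0.1855 0.2394]
 [0.5325 0.1855 0.2421]
 [0.5925 0.1855 0.1635]
 [0.5351 0.1855 0.1675]]
[[0.5972 0.1845 0.1605]
 [0.5388 0.1845 0.1642]
 [0.5987 0.1845 0.0937]
 [0.5379 0.1845 0.0959]]
```

View pics/z2.png

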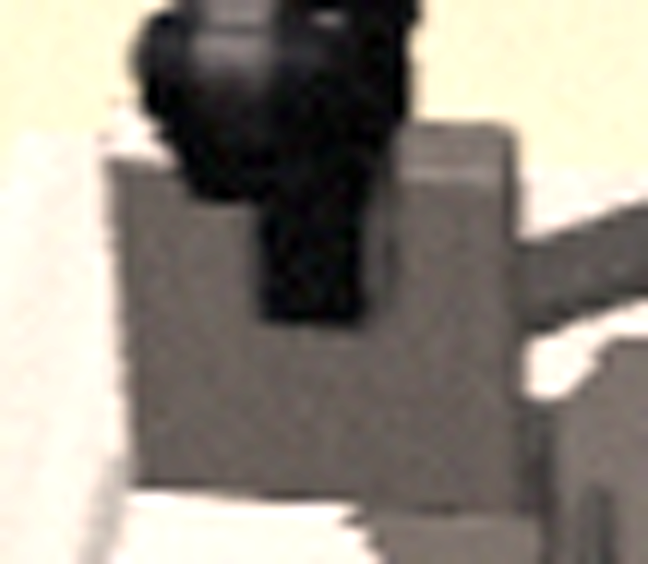

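The plate is about 6 mm into the mouth and held in y, yaw and z. I'll centre out the side loads and give it one fair, moderate push.

```bash
python3 steer.py '-0.001 -0.0025 0 0;0 0 0.004 0;0 0 0 0' >/dev/null; python3 st.py;  for i in 1 2 3 4; do python3 steer.py '-0.0005 0 0.003 0;0 0 0 0;0 0 0 0' >/dev/null; python3 st.py; done; python3 go.py
```

```text
[0.5669 0.1782 0.1555] [-2.2266 -2.7708 19.1348] [-0.4779  0.2848  0.0059]
[0.5671 0.1782 0.155 ] [-5.5786 -2.9145 31.2636] [-0.6005  1.0774 -0.0496]
[0.5675 0.1782 0.1539] [-8.1576 -4.2116 40.684 ] [-0.7649  1.6507 -0.0386]
[0.5679 0.1782 0.1526] [-10.6479  -4.731   49.2901] [-0.8086  2.1072 -0.0688]
[0.5683 0.1782 0.1513] [-13.8195  -5.5573  57.5838] [-0.9999  2.6301 -0.0507]
t 12.55 pos [0.5683 0.1782 0.1513] yaw 89.88 F [-13.8195  -5.5573  57.5838] w 0.0121 q6 -1.379174613843047
```

```bash
python3 steer.py '0 0 -0.012 0;0 0 -0.012 0;0 0 -0.01 0;0 0 0 0;0 0 0 0' ; python3 go.py 0.5645 0.178 0.165 89.9
```

```text
clock: 12.97
position: [0.5672, 0.1789, 0.1737]
ee_rot: [-0.001, 0.001, 1.0, -0.0]
contact_force: [-0.0, -0.0, -1.6]
width: 0.0121
gripper_force: 67.4
t 12.97 pos [0.5672 0.1789 0.1737] yaw 89.84 F [-0.0174 -0.0125 -1.6398] w 0.0121 q6 -1.3792442744711564
tool d [ 0.0027 -0.0009  0.0087]
turn -0.0010445542720128444
```

```bash
python3 steer.py '0.0027 -0.0009 0.004 0;0 0 0.003 0;0 0 0 0' >/dev/null; python3 st.py;  for i in 1 2 3 4 5; do python3 steer.py '0 0 0.002 0;0 0 0 0' >/dev/null; python3 st.py; done; python3 go.py
```

```text
[0.5639 0.178  0.166 ] [ 0.5264 -0.8312 -1.7991] [ 0.0228  0.0155 -0.0079]
[0.5648 0.1782 0.1645] [-1.5776 -0.3874 -2.1647] [-0.0428 -0.0168 -0.0304]
[0.5649 0.1782 0.1625] [ 0.3331  0.0932 -1.8194] [ 0.0486 -0.0206  0.0321]
[0.5653 0.178  0.1607] [ 0.2429 -1.4681 -2.5088] [-0.2665 -0.0981  0.0043]
[0.5655 0.178  0.1597] [-0.4126 -1.8961  2.1785] [-0.2875  0.1023  0.0708]
[0.5657 0.178  0.1589] [-2.5996 -1.1116  9.4184] [-0.373   0.4677  0.0247]
t 14.05 pos [0.5657 0.178  0.1589] yaw 89.86 F [-2.5996 -1.1116  9.4184] w 0.0122 q6 -1.3799806541339883
```

Same result when centred: symmetric wedging on the rounded edges from first contact, with no side force. Plate13 is too thick. Setting it down upright at (0.55, −0.01), then plate10.

```bash
python3 steer.py '0 0 -0.03 0;0 0 -0.035 0;0.003 -0.0376 0 0;0.003 -0.0376 0 0;0.003 -0.0376 0 0' >/dev/null;python3 steer.py '0.003 -0.0376 0 0;0.003 -0.0376 0 0;0 0 0.04 0;0 0 0.04 0;0 0 0.03 0' >/dev/null;python3 steer.py '0 0 0.015 0;0 0 0 0;0 0 0 0'; python3 go.py .55 -.01 .0704
```

```text
clock: 15.13
position: [0.5492, -0.0096, 0.0961]
ee_rot: [-0.001, 0.002, 1.0, 0.0]
contact_force: [0.4, 0.2, -1.4]
width: 0.0118
gripper_force: 67.4
t 15.13 pos [ 0.5492 -0.0096  0.0961] yaw 89.82 F [ 0.3912  0.2382 -1.3575] w 0.0118 q6 -1.7123527608268991
tool d [-0.0009 -0.0004  0.0257]
```

```bash
python3 steer.py '0 0 0.01 0;0 0 0.008 0;0 0 0 0' >/dev/null; python3 st.py; for i in 1 2 3 4 5 6; do python3 steer.py '0 0 0.002 0;0 0 0 0' >/dev/null; python3 st.py; done
```

```text
[ 0.5491 -0.0095  0.0782] [-0.4038 -0.5138 -2.2653] [0.0059 0.0477 0.0024]
[ 0.5497 -0.0096  0.077 ] [-0.0711  0.4885 -1.7054] [-0.0072 -0.0059 -0.026 ]
[ 0.5496 -0.0097  0.0749] [ 0.6771  0.4102 -0.7605] [0.0333 0.036  0.0076]
[ 0.5494 -0.0097  0.0726] [ 0.46    0.8977 -1.7414] [-0.0041 -0.0112 -0.0102]
[ 0.5498 -0.0098  0.0711] [0.0561 0.2994 0.4429] [ 0.0171  0.0999 -0.0024]
[ 0.5502 -0.0098  0.0709] [-1.9286  0.2237 12.4684] [ 0.1032  0.7963 -0.0298]
[ 0.5505 -0.0099  0.0707] [-5.5421  0.2502 24.6764] [ 0.1035  1.33   -0.0938]
```

```bash
python3 steer.py '0 0 -0.004 0;0 0 0 0;0 0 0 0;0 0 0 0;0 0 0 0' 0.085 >/dev/null; python3 steer.py '0 0 0 0;0 0 0 0;0 0 -0.03 0;0 0 -0.035 -0.05;0 0 -0.035 -0.05'; python3 go.py .436 -.1345 .17 95.5
```

```text
clock: 17.22
position: [0.5487, -0.0096, 0.1709]
ee_rot: [-0.002, -0.05, 0.999, 0.0]
contact_force: [1.4, -0.6, -0.8]
width: 0.085
gripper_force: 0.0
t 17.22 pos [ 0.5487 -0.0096  0.1709] yaw 95.7 F [ 1.3846 -0.6345 -0.7812] w 0.085 q6 -1.8147645202626028
tool d [ 0.1246 -0.1131  0.0011]
turn 0.0035568632194712744
```

```bash
python3 steer.py '0.025 -0.0226 0 0;0.025 -0.0226 0 0;0.025 -0.0226 0 0;0.025 -0.0226 0 0;0.025 -0.0226 0 0' >/dev/null; python3 steer.py '0 0 0 0;0 0 0.034 0;0 0 0.034 0;0 0 0.03 0;0 0 0 0'; python3 go.py .436 -.1345 .071 95.5
```

```text
clock: 18.05
position: [0.4325, -0.1323, 0.0684]
ee_rot: [-0.005, -0.048, 0.999, 0.003]
contact_force: [-1.5, 0.2, 0.6]
width: 0.0849
gripper_force: 0.0
t 18.05 pos [ 0.4325 -0.1323  0.0684] yaw 95.54 F [-1.4933  0.1873  0.6143] w 0.0849 q6 -2.119128199378918
tool d [-0.0033 -0.0025 -0.0027]
turn 0.0007310437190880283
```

```bash
python3 steer.py '-0.0033 -0.0025 -0.0015 0;0 0 0 0;0 0 0 0;0 0 0 0;0 0 0 0' 0 60 >/dev/null; python3 steer.py '0 0 0 0;0 0 0 0;0 0 0 0;0 0 0 0'; python3 go.py; python3 steer.py '0 0 -0.034 0;0 0 -0.034 0;0 0 -0.034 0.045;0 0 -0.034 0.05;0 0 -0.02 0'>/dev/null;python3 go.py .5643 .178 .22 89.9
```

```text
clock: 18.8
position: [0.4401, -0.1361, 0.0753]
ee_rot: [0.001, -0.048, 0.999, 0.0]
contact_force: [0.2, 1.2, 6.2]
width: 0.0087
gripper_force: 58.7
t 18.8 pos [ 0.4401 -0.1361  0.0753] yaw 95.53 F [0.2106 1.211  6.1732] w 0.0087 q6 -2.1204314093278236
t 19.22 pos [ 0.4406 -0.1369  0.2341] yaw 90.03 F [ 1.292  -0.1529 -1.8745] w 0.0089 q6 -2.02376359651708
tool d [-0.1239  0.3148  0.014 ]
turn 0.002339014009596387
```

```bash
python3 steer.py '-0.01435 0.035 0 0;-0.01435 0.035 0 0;-0.01435 0.035 0 0;-0.01435 0.035 0 0;-0.01435 0.035 0 0' >/dev/null; python3 steer.py '-0.01435 0.035 0 0;-0.01435 0.035 0 0;-0.01435 0.035 0 0;-0.01435 0.035 0 0;0 0 0.02 0' >/dev/null;python3 steer.py '0 0 0.02 0;0 0 0.01 0;0 0 0 0;0 0 0 0'; python3 go.py .5695 .178 .172 89.9
```

```text
clock: 20.38
position: [0.5676, 0.1784, 0.18]
ee_rot: [-0.001, -0.001, 1.0, -0.0]
contact_force: [1.3, -0.3, -1.1]
width: 0.0091
gripper_force: 59.2
t 20.38 pos [0.5676 0.1784 0.18  ] yaw 90.1 F [ 1.3186 -0.2919 -1.1408] w 0.0091 q6 -1.3849679336213796
tool d [-0.0019 -0.0004  0.008 ]
turn 0.0035117365129966947
```

```bash
python3 steer.py '-0.0019 -0.0004 0.006 0.0035;0 0 0.006 0;0 0 0 0' >/dev/null; python3 st.py;  for i in 1 2 3; do python3 steer.py '0 0 0.003 0;0 0 0.003 0;0 0 0 0' >/dev/null; python3 st.py; done
```

```text
[0.5698 0.1779 0.1679] [ 0.0618 -0.2576 -1.9634] [-0.0509  0.0202  0.0099]
[0.5697 0.1782 0.1619] [-0.0437  0.368  -0.1868] [ 0.0058  0.0232 -0.0028]
[0.5696 0.1784 0.1556] [-0.0128 -1.3428 -1.167 ] [-0.0106 -0.0085  0.0316]
[0.5695 0.1783 0.1496] [-0.6978 -0.118  -0.917 ] [0.0059 0.0196 0.0223]
```

Plate10 enters freely, now about 18 mm deep. I'll feel the play across the gap here.

```bash
for i in 1 2 3 4; do python3 steer.py '0 -0.0008 0 0;0 0 0 0' >/dev/null; python3 st.py; done; python3 steer.py '0 0.0028 0 0;0 0 0 0' >/dev/null; for i in 1 2 3 4 5; do python3 steer.py '0 0.0008 0 0;0 0 0 0' >/dev/null; python3 st.py; done
```

```text
[0.57   0.1775 0.1503] [-1.5252  0.4689 -0.3244] [-0.0159  0.0096  0.0208]
[0.5701 0.1767 0.1505] [ 0.1689  0.9831 -1.2692] [ 0.0037  0.0014 -0.0499]
[0.57   0.176  0.1504] [ 0.1387  0.8701 -1.2333] [ 0.0048 -0.0522 -0.012 ]
[0.5701 0.1758 0.1504] [-0.189   2.0641 -1.408 ] [ 0.463   0.0362 -0.0544]
[0.5699 0.1787 0.1502] [ 0.3243  0.1322 -0.6869] [ 0.0061  0.0366 -0.0102]
[0.5699 0.1789 0.1502] [-0.8756 -1.7646 -0.614 ] [-0.476   0.0361 -0.0163]
[0.5699 0.1792 0.1503] [ 0.5462 -4.3555 -0.499 ] [-1.0761  0.024  -0.0713]
[0.5699 0.1794 0.1503] [ 0.2188 -7.0164  0.4046] [-1.3918  0.0697 -0.1051]
[0.5699 0.1796 0.1503] [-0.3363 -7.2475  1.678 ] [-1.7279  0.0773 -0.1312]
```

Play is about 2.8 mm, so the gap is 12.8 mm: 13 cannot enter and 10 is the right plate. Centring it and lowering to the deck.

```bash
python3 steer.py '0 -0.004 0 0;0 0 0 0' >/dev/null; python3 st.py; python3 steer.py '0 0 0.004 0;0 0 0.004 0;0 0 0.003 0;0 0 0 0' >/dev/null; python3 st.py;  for i in 1 2 3; do python3 steer.py '0 0 0.002 0;0 0 0 0' >/dev/null; python3 st.py; done
```

```text
[0.5701 0.1783 0.1503] [-0.0621  0.0814 -1.2225] [ 0.0229  0.0402 -0.0135]
[0.5693 0.1784 0.1382] [-1.354  -0.6299 -1.1211] [-0.0206  0.0013 -0.0198]
[0.5698 0.1783 0.1368] [-0.0927  0.6783 -2.2047] [-0.0417 -0.0361 -0.0298]
[0.5702 0.1782 0.1354] [ 1.4043 -0.2286 -0.0024] [ 0.0248 -0.006  -0.0614]
[0.5702 0.1782 0.1353] [-2.3842 -0.6533  8.3272] [-0.0804  0.5071 -0.0226]
```

Plate10 is seated at TCP z 0.1353, which matches deck height plus the grasp offset. Releasing, then going to the knob.

```bash
python3 steer.py '0 0 -0.001 0;0 0 0 0;0 0 0 0;0 0 0 0;0 0 0 0' 0.045 >/dev/null; python3 steer.py '0 0 0 0;0 0 -0.02 0;0 0 -0.03 0;0 0 -0.03 -0.12;0 0 0 -0.12' >/dev/null; python3 steer.py '0 0 0 -0.12;0 0 0 -0.12;0 0 0 -0.12;0 0 0 -0.12;0 0 0 -0.12' 0.026 >/dev/null;python3 steer.py '0 0 0 -0.12;0 0 0 0;0 0 0 0'; python3 snap.py 3; python3 go.py 0.515 0.1255 0.18 145
```

```text
clock: 25.55
position: [0.5699, 0.178, 0.2142]
ee_rot: [-0.0, -0.46, 0.888, 0.0]
contact_force: [0.4, -0.9, 0.0]
width: 0.0262
gripper_force: 0.0
t 25.65 pos [0.5699 0.178  0.2142] yaw 144.8 F [ 0.5282 -0.1098 -0.1716] w 0.0259 q6 -2.3410314859503196
tool d [0.0745 0.0146 0.0342]
turn -0.00354764473738876
```

View pics/c3.png

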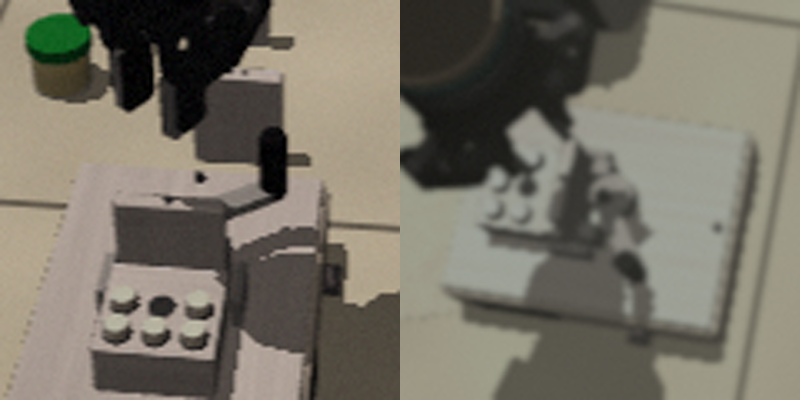

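Picture 9: plate10 stands upright in the gap (left crop, top edge at about (170,198)), and plate13 stands upright on the counter behind. Knob top is at about (272,133). Going over the knob.

```bash
python3 steer.py '0.037 0.0066 0 0;0.0377 0.0066 0 0;0 0 0.017 0;0 0 0.017 0;0 0 0 0' >/dev/null; python3 steer.py '0 0 0 0;0 0 0 0' >/dev/null; python3 go.py .516 .1245 .130 145
python3 - <<'E'
from h import *
t=dict(np.load("top3.npz"));s=dict(np.load("side3.npz"))
g=cv2.cvtColor(s["img"],cv2.COLOR_RGB2GRAY)[222:252,240:256];m=g<45
ys,xs=np.nonzero(m);top=ys.min();print("side knob cols",xs.min()+240,xs.max()+240,"rows",top+222,ys.max()+222)
u=np.array([xs.mean()+240,top+222+1.7])
g=cv2.cvtColor(t["img"],cv2.COLOR_RGB2GRAY)[180:200,175:195];m=g<60
ys,xs=np.nonzero(m);p=np.c_[xs+175,ys+180];print("top blob",p.mean(0),p.min(0),p.max(0))
print("side at z=.139",onz(s,u,.139))
E
```

```text
t 26.23 pos [0.517  0.1247 0.181 ] yaw 144.9 F [ 0.2167 -0.0107  0.0453] w 0.0262 q6 -2.4233993420824183
tool d [0.0008 0.0008 0.051 ]
turn -0.0016796959915385224
side knob cols 242 250 rows 228 251
top blob [183.0426 189.3191] [175 180] [187 194]
side at z=.139 [[0.5177 0.124  0.139 ]]
```

```bash
python3 steer.py '0 0 0.012 0;0 0 0.01 0;0 0 0 0' >/dev/null; python3 st.py; python3 steer.py '0 0 0.012 0;0 0 0.012 0;0 0 0.004 0;0 0 0 0' >/dev/null; python3 st.py;python3 go.py
```

```text
[0.5155 0.1246 0.157 ] [ 0.3801 -0.2384 -0.3971] [-0.0172  0.0208 -0.0146]
[0.5157 0.1245 0.1296] [-1.0388 -0.0453  0.3876] [0.0179 0.0266 0.0228]
t 26.82 pos [0.5157 0.1245 0.1296] yaw 144.94 F [-1.0388 -0.0453  0.3876] w 0.0262 q6 -2.4239685832588815
```

```bash
cat > ft.py <<'E'
from rig import manip;from h import *
from scipy.spatial.transform import Rotation as R
s=manip.get_state();w,x,y,z=s["ee_rot"];M=R.from_quat([x,y,z,w]).as_matrix()
k=s["position"]-M[:,1]*(-.005);k=k[:2]-[.567,.1567];n=np.hypot(*k);th=np.degrees(np.arctan2(k[1],k[0]))%360;f=s["contact_force"]
print(round(s["clock"],2),s["position"],"tool F",M.T@f,"knob ang",round(th,1),"r",round(n,4),"F tan",round(-f[0]*np.sin(np.radians(th))+f[1]*np.cos(np.radians(th)),2))
E
python3 steer.py '0 -0.005 0 0;0 0 0 0'>/dev/null; python3 ft.py
python3 steer.py '0.0016 -0.005 0 0;0.0015 -0.005 0 0;0 0 0 0'>/dev/null; python3 ft.py
python3 steer.py '0.0008 -0.0052 0 0;0.0005 -0.0052 0 0;0 0 0 0'>/dev/null; python3 ft.py
```

```text
26.98 [0.5211 0.1213 0.1309] tool F [ 0.1589  0.5142 -0.0784] knob ang 213.0 r 0.0596 F tan -0.42
27.23 [0.5273 0.1124 0.1307] tool F [ 0.1974  0.4914 -0.3659] knob ang 223.4 r 0.0603 F tan -0.44
27.48 [0.5355 0.1055 0.1303] tool F [0.0697 0.0257 0.6485] knob ang 233.7 r 0.06 F tan -0.02
```

```bash
python3 steer.py '0 -0.003 0 0'>/dev/null; python3 ft.py
python3 steer.py '0 -0.003 0 0'>/dev/null; python3 ft.py
python3 steer.py '-0.0006 -0.0044 0 0'>/dev/null; python3 ft.py;python3 steer.py '0 0 0 0'>/dev/null; python3 ft.py
```

```text
27.57 [0.537  0.1044 0.1303] tool F [ 1.3077  1.369  -1.4308] knob ang 235.4 r 0.06 F tan -1.38
27.65 [0.5394 0.1026 0.1302] tool F [ 1.1832  1.7755 -0.3079] knob ang 238.2 r 0.0602 F tan -1.84
27.73 [0.5431 0.1006 0.1302] tool F [1.7469 2.3854 0.787 ] knob ang 242.2 r 0.0601 F tan -2.59
27.82 [0.5445 0.1004 0.1302] tool F [ 0.3929  0.6577 -0.079 ] knob ang 243.5 r 0.0597 F tan -0.71
```

```bash
cat > kn.py <<'E'
import sys;from rig import manip;from h import *
s=manip.get_image("side");a=dict(np.load("side3.npz"));np.savez("side4.npz",**s)
for P in((.517,.124,.12),(.5445-.004,.1004+.003,.12),(.54,.108,.098)):print(P,proj(s,P))
x0,y0,x1,y1=222,222,258,262
g=cv2.cvtColor(s["img"],7)[y0:y1:2,x0:x1:2];print(g)
print("before");print(cv2.cvtColor(a["img"],7)[y0:y1:2,x0:x1:2])
E
python3 kn.py
```

```text
(0.517, 0.124, 0.12) [[246.6541 237.4581]]
(0.5405, 0.1034, 0.12) [[235.5007 229.5473]]
(0.54, 0.108, 0.098) [[235.6245 239.7604]]
[[ 40  24   6   7   5   3   1   5   9   8   0   7   7   9   2  54 160 164]
 [ 38  33   1   4   3  10   0  38   3   6   2   8   6   3 124 159 163 161]
 [ 66  32   1   4   3   5   7  37  29  11   8  11   5  45 137 161 160 161]
 [118  30   0   4   7   3   6  41  28   5  10   5  34  58 133 160 160 160]
 [124  29  10  24  62   8   1  35  27   7   5   3  35  57 136 160 159 159]
 [139  59  54  61  63  13   2  39  33   9  10   5  29  57 134 158 159 163]
 [160  61  58  61  61  11   6  37  34  11   7   2  47  60 134 156 157 155]
 [160  64  61  60  59  15   6  38  36  10  22  57  59  57  67  68  71  71]
 [161 141  94  57  83  51   8  25  37  42  61  59  57  56  68  70  70  70]
 [158 160 162 144 123 122 120  53  26 159 157 159 157 155 158 159 157 159]
 [156  38  75 126 123 123 111  39  77  92 106 114 136 136 158 158 154 159]
 [157  74 129 122 122 115  34  64  69  68  71  68  69  73  71  72  69  69]
 [148 126 121 122 126  46  65  71  68  70  71  74  67  72  69  70  68
[... 1339 characters left out ...]
  5   6  21 161 158 161]
 [159  56 125 161 160 160 164 161 158 155 105   2   2   8  22 159 163 161]
 [159 164 165 161 162 161 162 145 130 126 107   2   7   1  24 160 157 162]
 [161 162 163 163 149 128 127 127 124 123 124 127  44   6  87 160 161 161]
 [ 73  73  72  76  72 109 126 124 130 104  45  44  45 116 161 160 158 160]
 [122  85  82  79  77  56  59  64  44  42  78 151 160 162 160 163 163 160]
 [ 61  62  60  60  63  44  44  77 134 162 162 163 161 162 164 161 162 162]
 [ 61  61  60  63  59  63 161 159 161 159 165 164 163 160 165 160 162 163]
 [ 67  62  63  62  59  84 166 159 161 163 164 161 160 162  74 131  73  75]
 [ 61  63  61  61  62  84 164 159 160 162 165 161  73  74  77  74  72  71]]
```

The lever has moved with the fingers: the arm now ends at about (236,240), roughly 30°. Continuing in fine steps, watching the push.

```bash
for i in 1 2 3; do python3 steer.py '-0.0003 -0.0015 0 0;0 0 0 0'>/dev/null; python3 ft.py; done
```

```text
28.03 [0.5453 0.1002 0.1304] tool F [0.7854 0.634  0.4624] knob ang 244.3 r 0.0595 F tan -0.75
28.2 [0.5463 0.0996 0.1303] tool F [0.3941 1.6274 0.2477] knob ang 245.4 r 0.0596 F tan -1.67
28.37 [0.5476 0.0989 0.1303] tool F [1.3748 2.1851 0.4142] knob ang 246.8 r 0.0598 F tan -2.42
```

```bash
for i in 1 2; do python3 steer.py '-0.0003 -0.0015 0 0;0 0 0 0'>/dev/null; python3 ft.py; done
```

```text
28.53 [0.549  0.0982 0.1303] tool F [2.1055 1.5824 0.5468] knob ang 248.3 r 0.0599 F tan -2.03
28.7 [0.5502 0.0976 0.1302] tool F [ 1.2892  1.8301 -0.5181] knob ang 249.6 r 0.06 F tan -2.1
```

```bash
for i in 1 2 3 4; do python3 steer.py '-0.0004 -0.0012 0 0;0 0 0 0;0 0 0 0'>/dev/null; python3 ft.py; done
```

```text
28.95 [0.5509 0.0973 0.1301] tool F [ 3.3212  4.267  -2.2037] knob ang 250.4 r 0.06 F tan -4.99
29.2 [0.5518 0.097  0.1301] tool F [ 2.0747  3.9713 -2.7002] knob ang 251.2 r 0.0601 F tan -4.39
29.45 [0.5523 0.0967 0.13  ] tool F [ 4.3685  5.2722 -2.6662] knob ang 251.8 r 0.0602 F tan -6.3
29.7 [0.5529 0.0964 0.13  ] tool F [ 3.1815  6.4106 -3.446 ] knob ang 252.4 r 0.0602 F tan -7.05
```

```bash
for i in 1 2 ; do python3 steer.py '-0.0004 -0.0012 0 0;0 0 0 0;0 0 0 0'>/dev/null; python3 ft.py; done
```

```text
29.95 [0.5534 0.0962 0.1299] tool F [ 2.81    8.1785 -4.4081] knob ang 252.9 r 0.0603 F tan -8.62
30.2 [0.554  0.0959 0.1299] tool F [ 4.7482  9.7683 -5.4439] knob ang 253.6 r 0.0604 F tan -10.73
```

```bash
for i in 1 2 3 4; do python3 steer.py '0.0003 0.0015 0 0;0 0 0 0'>/dev/null; python3 ft.py; done; python3 steer.py '0 0.003 0 0;0 0 0 0;0 0 0 0'>/dev/null; python3 ft.py
```

```text
30.37 [0.5538 0.0963 0.1298] tool F [ 4.2629  6.4525 -3.3482] knob ang 253.3 r 0.06 F tan -7.45
30.53 [0.5536 0.0968 0.1299] tool F [ 2.6822  4.8895 -0.4365] knob ang 252.9 r 0.0597 F tan -5.48
30.7 [0.5536 0.0974 0.1301] tool F [1.0546 2.4308 0.9784] knob ang 252.7 r 0.0591 F tan -2.64
30.87 [0.5536 0.0981 0.1307] tool F [-0.425   0.8659  1.1753] knob ang 252.6 r 0.0584 F tan -0.69
31.12 [0.5502 0.0998 0.1306] tool F [-0.6912  0.2074  0.5579] knob ang 248.9 r 0.0579 F tan -0.03
```

The lever stayed at about 40° on unloading. Lifting clear and checking numerically.

```bash
python3 steer.py '0 0.001 -0.02 0;0 0 -0.03 0;0 0 -0.04 0;0 0 -0.03 0;0 0 0 0'>/dev/null; python3 steer.py '0 0 0 0;0 0 0 0;0 0 0 0'>/dev/null;python3 ft.py; python3 - <<'E'
from rig import manip;from h import *
s=manip.get_image("side");a=dict(np.load("side3.npz"));b=dict(np.load("side0.npz"))
G=lambda d:cv2.cvtColor(d["img"],7).astype(int)
for n,(x0,y0,x1,y1),r in(("plate10 in gap",(198,247,233,272),a),("vial",(302,212,320,240),b),("cupb",(170,193,195,220),b),("cupa",(229,156,251,172),b),("plate16",(220,175,247,204),b)):
    print(n,np.abs(G(s)-G(r))[y0:y1,x0:x1].mean().round(1))
g=G(s)[215:262:2,214:250:2];print(g)
for th in(245,250,253,256,270):
    r=np.radians(th);print(th,proj(s,(.567+.06*np.cos(r),.1567+.06*np.sin(r),.139)))
E
```

```text
31.78 [0.5479 0.1002 0.2488] tool F [-0.167  -0.0289  0.7427] knob ang 246.6 r 0.0584 F tan 0.06
plate10 in gap 10.1
vial 11.6
cupb 9.0
cupa 58.2
plate16 23.8
[[156 157 155 157 121  60  62  63  62  62  61  63  60  59  64  64  61  58]
 [158 156 157 156 123  52  59  60  58  58  58  57  59  59  59  59  60  59]
 [153 154 156 157 123  61  58  48  15  12  46  60  57  56  60  58  64  61]
 [154 155 155 157 126  58  58  14  13   7   9  58  59  60  58  60  60  61]
 [155 154 153 151 127  58  59   3  11  11   8  50  56  59  59  57  60  58]
 [158 155 154 155 127  55  62   0   9   2   3  49  58  59  58  60  56  59]
 [153 156 158 152 143  59  60   2   2   4   0  46  59  57  59  52  61  61]
 [157 154 153 156 137  61  59  12   7   2   4  46  59  60  55  60  57  57]
 [157 154 156 155 137  59  61   6   8   8   5  53  57  62  61  57  59  59]
 [157 155 157 157 157  57  59  11   1   5   1  47  56  56  60  58  61  58]
 [159 159 157 156 155  63  55  18   4   3   4  49  58  61  57  60  55  56]
 [157 157 159 158 159  88  80  80   2   7   3  48  59  58  59  54  57  54]
 [161 160 159 158 157 156 124 120 119 118
[... 289 characters left out ...]
 55 133 156 156 155 151 149 154  67  67  70]
 [126 111 141 131 115 110  88  95 157 156 116  69  70  69  71  71 111  69]
 [143 133 160 157 161 156 158 159 157 107  67  69  69  64  68  72  69  70]
 [ 60  63  70  76  82 107 122 134 146  74  68  70  68  72  72  70 155 156]
 [ 57  59  56  59  60  62  61  63  61  56  71  69  69 154 157 158 156 157]
 [ 61  61  60  58  59  62  60  60  61  52  67  70 154 156 156 154 157 155]
 [ 61  61  60  59  60  58  55  61  60  51  70  65 151 157 157 156 158 155]
 [ 59  59  58  60  59  60  59  62  61  54  90 156 151 154 155 153 157 155]]
245 [[234.8416 221.4914]]
250 [[232.4409 220.6668]]
253 [[230.9522 220.2394]]
256 [[229.4317 219.8635]]
270 [[222.0204 218.8081]]
```

```bash
python3 -c "
from rig import manip
print(manip.sign_off())"
```

```text
the job is handed in; nothing more can be done
None
```

I handed the job in with plate10 in the gap, down on the deck and clamped at about 40° of lever. The 13 mm plate jammed near the mouth; plate10 had about 2.8 mm of play, so the gap is about 12.8 mm and I never tried plate16. I set plate13 upright on the counter and did not touch plate16. The clamp force of roughly 20–35 N is estimated from the push at the knob, and sign-off returned no verdict.

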